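# Button the measuring cup onto its keeper stud

### The arm

A 6-joint arm with a two-finger parallel gripper is mounted at the origin on the work surface. World frame = base frame: x ahead of the robot, y to its left, z up, the work surface at z = 0. Lengths are in m, angles in rad, forces in N, time in s.
With the tool pointing down it reaches from about 0.375 to 0.975 m from the base axis. Payload 3.8 kg.
Tool frame: the origin (TCP) lies midway between the tips of the shut fingers; the grasp point (between the pads) lies 19 mm behind it; z points along the fingers, y is the direction in which the jaws open and shut (so a half turn about z gives the same grasp; the last joint's range is limited). The gripper opens to 85 mm and grips with 20 to 120 N. Pads are 22 mm wide; open, the fingers measure 114 mm over their backs; the gripper's body (76 mm by 85 mm) begins 54 mm behind the grasp point. The pads swing forward as they close: fully open they stand 13 mm farther back than shut.
Start: joints at [1.216, 0.264, 1.604, -0, 1.274, -0.037], TCP at [0.211, 0.641, 0.231] pointing down, gripper open.
Joint ranges: [-2.63, 2.63], [-0.94, 2.18], [0.31, 2.57], [-1.31, 4.45], [0, 2.66], [-2.55, 2.55]. Speed limits (rad/s): [2.57, 2.57, 3.14, 3.14, 3.14, 3.14].

### API

Orientations are given as a rotation vector (axis times angle).
In Python, from workcell import bot gives the robot as it stands.
- The arm moves only by the tool drive_tool, never from a script. Its argument "deltas" is a list of rows, each an object with "hand": the opening, from 0 (shut) to 1 (fully open); "offset": the shift along the world's x, y, z in cm, a list of three; "angular": the turn, a rotation vector about the world's x, y, z in degrees, a list of three. A call has 1 to 8 rows; each row is the pose to reach, as a shift and turn from the pose commanded when the call began; what a row does not reach only later rows make up. A row lasts 1/8 s, in which the tool goes at most 62.5 mm and 10.7 degrees, less where a joint would pass 70% of its speed; a pose out of reach is approached as far as the arm can. A call with a gripper value outside its range is refused whole. The fingers move at their own pace and stop on an object; "force" is the grip in N (left out, the last holds). Time passes only in rows, so rows that repeat a pose let the fingers close. It gives the time, the measured TCP pose, the force and the opening at its end, in the units of the state.
- bot.read_state(): the state, without advancing time (a new reading comes with each control period).
- bot.read_camera(name): name is "side" or "top" or "wrist"; returns a dict with "frame" (384x512x3 uint8, blue, green, red), "mtx" (3x3 intrinsics, pixels), "R" (3x3) and "t" (3): a world point X has camera coordinates R X + t. Camera axes: x right, y down, z forward; pixel columns grow to the right and rows downward; lengths in m; the calibration is good to about 2 mm. The wrist camera is an equidistant fisheye: a pixel r from the principal point sees the ray r / f radians off the axis. A picture is of the moment at which its call begins. There is no depth.
- bot.finish_job(): hands the job in, once; it reports no verdict.
The state is a dict: "time": time; "q": joint angles; "joint_vel": joint speeds; "joint_torque": joint torques, N m; "tool_pos": TCP position; "tcp_rot": TCP orientation; "wrist_force": force on the tool from outside, world axes, zero at the start; "torque": the same for the moment, N m; "width": opening from 0.0 (shut) to 1.0 (fully open).
Only numpy, scipy, OpenCV 4.12 (cv2) and the standard library are available. Lean on these libraries where they do the work, as an engineer would, in place of code of your own. Each camera call takes 0.05 s, during which the arm holds its last target. There are 200 camera calls.

### The job

Take the white measuring cup by its handle and button it onto the stud on the tub's lid: with the cup tilted about 35 degrees, handle end low, bring the eye's end bar down to the lid beyond the stud's wide head, draw it gently back under the head until it meets the stem, and only then level the cup, so that the eye cannot lift off. Leave the cup standing upright on the drainboard, its handle square over the lid's nearest edge, and let go; be gentle with stud and tub and leave the soap dish and the clothespin where they are.

Things in the scene. Friction and masses are not known exactly. Their poses are not given: they have to be found in the camera images.
- cup_grip (a point): Centre of the straight bar handle of the loose white plastic measuring cup (105 to 180 g). z up while the cup stands, +x from handle to cup, y across the handle. Bar 14 mm wide (y), 20 mm tall, 73 mm long, its underside 71 mm above the cup's foot. The round cup (64 mm wide at the rim, 56 at the foot, 92 tall), axis 62 mm from here towards +x, starts upright on the drainboard (z = 0).
- cup_eye (a point): Centre of the oblong eye at the free end of the cup's handle, 58 mm from cup_grip towards -x and 8 mm lower; same axes. Flat frame 4 mm thick (point at mid-thickness; its underside is level with the bar's, 71 mm above the foot). Opening 24 mm along x by 40 mm along y, bars 7 mm wide all round (frame 38 by 54 mm).
- tub_slot (a point): Middle of a slot in the black lid of the fixed tub, on its top face, 70 mm above the drainboard. z up, y along the slot's nearest lid edge, +x across it. The steel stud stands in this slot, clamped up to 6 mm from here towards +x or -x (not shown by this reading: feel for it). Stem 8 mm thick; round flat head 30 mm wide, its underside 11 mm and top 14.5 mm above the lid.
- tub_edge (a point): Middle of the lid's top edge nearest the stud, 20 mm from tub_slot towards +x; same axes. The cup's handle is to lie over this edge, cup beyond it (+x), cup x along this x. Tub 110 by 110 mm, reaching 90 mm from tub_slot towards -x; lid flat to 41 mm there, then a flip panel rises 5 mm. With the cup standing on the drainboard the eye's underside is 1 mm above the lid.
- soap_dish: White ceramic soap dish with a bar of soap, 85 by 120 mm, 26 mm tall, loose; bystander. Origin at the centre of its underside.
- clothespin: Wooden clothespin lying on the drainboard, 74 mm long, 10 mm tall, loose; bystander. Origin at the centre of its underside.
Not all that is in view belongs to the job. Leave any pink look-alike of the part that bears cup_grip alone.

How it is judged:
At the end, for the whole second after the job is handed in: The cup is released and at rest, level within 0.07 rad, the eye's centre within 16.5 mm horizontally of the middle of the slot and no more than 6.5 mm above the lid (so the frame is under the stud's head), the handle within 0.5 rad of square to the lid's near edge (horizontal distance between cup_eye and tub_slot below 0.0165 m and z of cup_eye in the frame of tub_slot below 0.0065 m and angle between cup_eye's own z axis and vertical below 0.07 rad and angle between the x axis of cup_eye and the x axis of tub_slot, either way round below 0.5 rad and linear speed of cup below 0.02 m/s and contact force between the fingers and cup below 0.1 N); the robot touches nothing.
It fails at once if the cup is pressed or pulled against the stud or tub with more than 25 N (contact force between cup and tub above 25 N).
It fails at once if the robot touches the stud or tub with more than 25 N (contact force between the arm and tub above 25 N).
It fails at once if a bystander is moved by more than 20 mm (distance of any of soap_dish, clothespin from where it was at the start of the episode above 0.02 m).
It also fails if it takes over 51 s, if anything falls off the work surface, if the arm or the gripper's body presses on something with over 40 N, if the wrist force passes 120 N, or if a joint passes its speed limit or range.

## Working session

There is one attempt and no reset: what is moved stays moved. The work goes in short steps, Python scripts to look and compute and a tool call to move; the robot and the scene stay as the last step left them, time stands still between calls to the robot, and variables do not carry over. Pictures are saved under pics/ and viewed, about 8 in all and at most 12, crops included, and the job is handed in when it is done.

Besides the shell and the picture viewer there is one more tool, called after "Call:" in YAML: its name, and indented under it one key for each argument. drive_tool: Moves the arm, as the interface text tells. Its arguments: {"type":"object","properties":{"deltas":{"type":"array"},"force":{"type":"number"}},"required":["deltas"]}

```bash
mkdir -p pics; cat > h.py <<'E'
import numpy as np, cv2
from workcell import bot
def ray(c,u,v,fish=False):
    K=c["mtx"];x=(u-K[0,2])/K[0,0];y=(v-K[1,2])/K[1,1]
    if fish:
        r=np.hypot(x,y);s=np.sin(r)/max(r,1e-9);d=np.array([x*s,y*s,np.cos(r)])
    else: d=np.array([x,y,1.])
    R=np.array(c["R"]);return -R.T@c["t"],R.T@d
def plane(c,u,v,z,fish=False):
    o,d=ray(c,u,v,fish);return o+d*(z-o[2])/d[2]
def proj(c,X):
    p=np.array(c["R"])@X+c["t"];p=np.array(c["mtx"])@p;return p[:2]/p[2]
E
python3 - <<'E'
from h import *
import pickle
print(bot.read_state())
D={}
for n in("top","side","wrist"):
    c=bot.read_camera(n);D[n]=c;cv2.imwrite(f"pics/{n}0.png",c["frame"])
    print(n,np.round(c["mtx"],1).tolist(),np.round(-np.array(c["R"]).T@c["t"],3),np.round(c["R"],2).tolist())
pickle.dump(D,open("c0.pkl","wb"))
E
```

```text
{'time': 0.0, 'q': array([ 1.21612050e+00,  2.64732497e-01,  1.60541050e+00,  1.51543180e-05,
        1.27369841e+00, -3.68858641e-02]), 'joint_vel': array([ 9.37514180e-04,  7.79048286e-05,  1.18946402e-05,  8.05022065e-04,
       -1.59531513e-04,  5.69178636e-04]), 'joint_torque': array([-2.56780422e-04, -5.15093887e+01, -3.67324555e+01, -1.61762696e-04,
        1.24312582e-02, -5.47512883e-06]), 'tool_pos': array([0.21064363, 0.64050315, 0.22995624]), 'tcp_rot': array([-0.49702056, -3.1015682 ,  0.00345993]), 'wrist_force': array([0.31442093, 0.10773656, 0.49066726]), 'torque': array([-0.02445866, -0.03488014, -0.06056913]), 'width': 0.9992874433804622}
top [[407.6, 0.0, 261.0], [0.0, 407.6, 190.9], [0.0, 0.0, 1.0]] [ 0.444 -0.028  0.86 ] [[0.01, -1.0, -0.03], [-0.99, -0.01, -0.17], [0.17, 0.03, -0.99]]
side [[494.2, 0.0, 245.0], [0.0, 494.2, 195.1], [0.0, 0.0, 1.0]] [ 0.454 -0.622  0.839] [[0.99, -0.15, 0.02], [-0.11, -0.77, -0.63], [0.11, 0.62, -0.78]]
wrist [[297.3, 0.0, 251.1], [0.0, 297.3, 190.1], [0.0, 0.0, 1.0]] [0.138 0.664 0.373] [[0.31, 0.95, -0.0], [0.91, -0.3, 0.3], [0.28, -0.1, -0.95]]
```

View pics/top0.png

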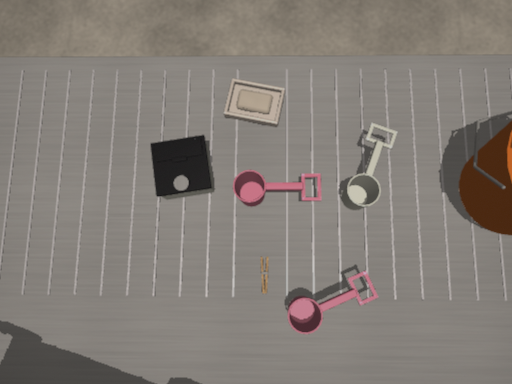

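View pics/side0.png

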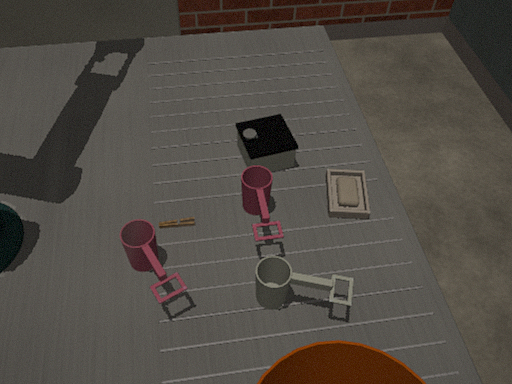

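Top view: white cup rim (363,190), eye (381,135). Tub lid centre (181,166), stud head (181,183), so the nearest edge is the lower one (−x). The pink cups are decoys. Now measuring.

```bash
python3 - <<'E'
from h import *
import pickle
D=pickle.load(open("c0.pkl","rb"))
for n,lb,cb in(("top",(140,125,220,205),(335,115,405,215)),("side",(228,110,305,170),(245,250,365,312))):
    c=D[n];f=c["frame"];hsv=cv2.cvtColor(f,cv2.COLOR_BGR2HSV)
    x0,y0,x1,y1=lb
    m=(f[y0:y1,x0:x1].max(2)<28).astype(np.uint8)
    m=cv2.morphologyEx(m,cv2.MORPH_CLOSE,np.ones((3,3)))
    cs,_=cv2.findContours(m,cv2.RETR_EXTERNAL,cv2.CHAIN_APPROX_NONE);k=max(cs,key=cv2.contourArea)
    r=cv2.minAreaRect(k);b=cv2.boxPoints(r)+[x0,y0]
    print(n,"lid",r[1],b.round(1).tolist())
    P=np.array([plane(c,u,v,.07) for u,v in b]);print(P.round(4).tolist(),[np.linalg.norm(P[i]-P[i-1]).round(4) for i in range(4)])
    # stud: bright inside hull
    h=np.zeros(m.shape,np.uint8);cv2.drawContours(h,[cv2.convexHull(k)],-1,1,-1)
    s=((f[y0:y1,x0:x1].max(2)>60)&(cv2.erode(h,np.ones((5,5)))>0)).astype(np.uint8)
    nn,_,st,ce=cv2.connectedComponentsWithStats(s)
    for i in range(1,nn):
        if st[i,4]>20: print("stud",ce[i]+[x0,y0],st[i],plane(c,*(ce[i]+[x0,y0]),.0845).round(4))
    vis=[]
    for (a,bb,cc,d) in(lb,cb):
        vis.append(cv2.resize(f[bb:d,a:cc],(395,395 if n=="top" else 300),interpolation=cv2.INTER_CUBIC))
    cv2.imwrite(f"pics/crop_{n}.png",cv2.convertScaleAbs(np.hstack(vis),alpha=1.3))
    x0,y0,x1,y1=cb;g=f[y0:y1,x0:x1]
    m=((g.min(2)>115)).astype(np.uint8)
    nn,_,st,ce=cv2.connectedComponentsWithStats(m);print([(s.tolist(),e.round(1).tolist()) for s,e in zip(st[1:],ce[1:]) if s[4]>30])
E
```

```text
top lid (2.0, 1.0) [[186.0, 157.0], [187.0, 157.0], [187.0, 159.0], [186.0, 159.0]]
[[0.6484, 0.1475, 0.07], [0.6484, 0.1455, 0.07], [0.6443, 0.1454, 0.07], [0.6442, 0.1474, 0.07]] [np.float64(0.0041), np.float64(0.002), np.float64(0.0041), np.float64(0.002)]
[([0, 0, 70, 100, 5716], [36.3, 47.5])]
side lid (37.6453971862793, 55.66490173339844) [[235.4, 123.3], [289.9, 111.7], [297.7, 148.5], [243.3, 160.1]]
[[0.5679, 0.202, 0.07], [0.6987, 0.2245, 0.07], [0.6912, 0.1052, 0.07], [0.5689, 0.0869, 0.07]] [np.float64(0.1151), np.float64(0.1327), np.float64(0.1195), np.float64(0.1237)]
stud [249.35779817 133.08256881] [ 15  18  15  11 109] [0.5917 0.1517 0.0845]
[([47, 23, 61, 32, 340], [82.0, 34.6]), ([18, 33, 15, 4, 33], [26.0, 34.5])]
```

View pics/crop_top.png

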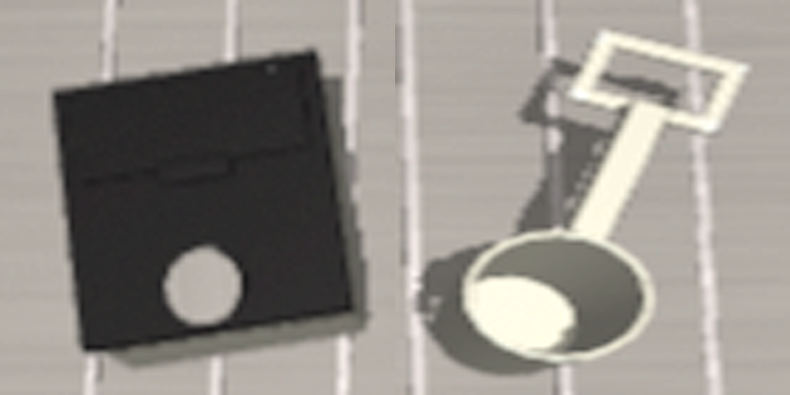

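Crop: lid corners (54,92),(315,50),(355,315),(86,350), stud (203,285); eye frame corners and rim (560,297) are clear. I'll convert these to positions.

```bash
python3 - <<'E'
from h import *
import pickle
c=pickle.load(open("c0.pkl","rb"))["top"]
L=np.array([(54,92),(315,50),(355,315),(86,350)])/(395/80)+[140,125]-.4
P=[plane(c,*p,z)for p,z in zip(L,(.075,.075,.07,.07))]
print("lid",np.round(P,4).tolist(),[np.linalg.norm(P[i]-P[i-1]).round(4) for i in range(4)])
s=plane(c,203/4.9375+139.6,285/4.9375+124.6,.0845);print("stud",s)
def q(u,v,z):return plane(c,(u-395)/(395/70)+335-.4,v/3.95+115-.4,z)
E=[q(u,v,.075)for u,v in((606,30),(748,67),(715,132),(570,95))]
print("eye",np.round(E,4).tolist(),[np.linalg.norm(E[i]-E[i-1]).round(4) for i in range(4)],np.mean(E,0))
print("bar",q(647,108,.091),q(592,225,.091),"rim",q(560,297,.092))
eye=np.mean(E,0);rim=q(560,297,.092);d=rim-eye;print("dist eye-axis (0.120)",np.hypot(*d[:2]),"yaw",np.degrees(np.arctan2(d[1],d[0])))
e=P[2]-P[3];x=np.array([-( P[0]+P[1]-P[2]-P[3])[0],-(P[0]+P[1]-P[2]-P[3])[1]]);print("edge dir",np.degrees(np.arctan2(e[1],e[0])),"slot x yaw",np.degrees(np.arctan2(x[1],x[0])))
E
```

```text
lid [[0.6754, 0.2194, 0.075], [0.6933, 0.1132, 0.075], [0.5846, 0.0942, 0.07], [0.5698, 0.2019, 0.07]] [np.float64(0.1071), np.float64(0.1077), np.float64(0.1104), np.float64(0.1088)]
stud [0.59377455 0.15258032 0.0845    ]
eye [[0.7197, -0.2242, 0.075], [0.7003, -0.2731, 0.075], [0.6665, -0.2601, 0.075], [0.6856, -0.2104, 0.075]] [np.float64(0.0368), np.float64(0.0526), np.float64(0.0362), np.float64(0.0532)] [ 0.69299718 -0.2419765   0.075     ]
bar [ 0.67405472 -0.23276261  0.091     ] [ 0.61521051 -0.21195877  0.091     ] rim [ 0.57951417 -0.19979369  0.092     ]
dist eye-axis (0.120) 0.12106933378290641 yaw 159.609380908178
edge dir -82.18146168287663 slot x yaw -170.35429091993973
```

Call:
drive_tool:
  deltas:
    - {"hand":1,"offset":[2.7,-5.4,0],"angular":[0,0,0]}
    - {"hand":1,"offset":[5.4,-10.8,0],"angular":[0,0,0]}
    - {"hand":1,"offset":[8,-16.2,0],"angular":[0,0,0]}
    - {"hand":1,"offset":[10.7,-21.6,0],"angular":[0,0,-1]}
    - {"hand":1,"offset":[13.4,-27,0],"angular":[0,0,-2.2]}
    - {"hand":1,"offset":[16,-32.4,-1],"angular":[0,0,-2.2]}
    - {"hand":1,"offset":[18.7,-37.8,-2],"angular":[0,0,-2.2]}
    - {"hand":1,"offset":[21.4,-43.1,-3],"angular":[0,0,-2.2]}
  force: 40

```text
time: 1.15
tool_pos: [0.4253, 0.2084, 0.201]
tcp_rot: [0.556, 3.091, 0.001]
wrist_force: [0.2, 0.3, 0.3]
width: 1.001
```

Call:
drive_tool:
  deltas:
    - {"hand":1,"offset":[2.7,-5.4,0],"angular":[0,0,0]}
    - {"hand":1,"offset":[5.4,-10.8,0],"angular":[0,0,0]}
    - {"hand":1,"offset":[8,-16.2,0],"angular":[0,0,0]}
    - {"hand":1,"offset":[10.7,-21.6,0],"angular":[0,0,0]}
    - {"hand":1,"offset":[13.4,-27,0],"angular":[0,0,0]}
    - {"hand":1,"offset":[16,-32.4,0],"angular":[0,0,0]}
    - {"hand":1,"offset":[18.7,-37.8,0],"angular":[0,0,0]}
    - {"hand":1,"offset":[21.3,-43.1,0],"angular":[0,0,0]}

```text
time: 2.15
tool_pos: [0.6384, -0.2227, 0.2008]
tcp_rot: [-0.557, -3.091, -0.0]
wrist_force: [0.2, -0.6, 0.2]
width: 1.003
```

```bash
python3 - <<'E'
from h import *
c=bot.read_camera("wrist");cv2.imwrite("pics/w1.png",cv2.resize(c["frame"],(768,576)))
import pickle;pickle.dump(c,open("w1.pkl","wb"))
print(-np.array(c["R"]).T@c["t"],np.round(c["R"],2).tolist())
E
```

```text
[ 0.5662989  -0.19725093  0.34337468] [[0.35, 0.94, -0.0], [0.89, -0.33, 0.3], [0.28, -0.1, -0.95]]
```

View pics/w1.png

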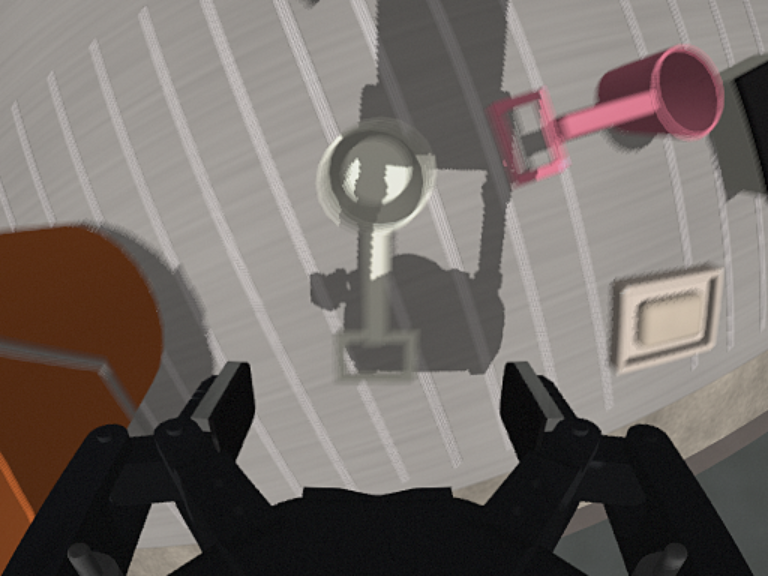

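Wrist view: the white cup is centred between the fingers, with rim (377,176), bar along column 376 and eye (374,356). Checking the numbers.

```bash
python3 - <<'E'
from h import *
import pickle
c=pickle.load(open("w1.pkl","rb"))
r=plane(c,377/1.5,176/1.5,.092,True);e=plane(c,374.5/1.5,356/1.5,.075,True);d=r-e
n=np.hypot(*d[:2]);print(r,e,n,np.degrees(np.arctan2(d[1],d[0])),"grip",e+d*58/120,)
E
```

```text
[ 0.57996942 -0.20220597  0.092     ] [ 0.69078132 -0.24531266  0.075     ] 0.11890107063773976 158.74358026157125 grip [ 0.63722223 -0.22447776  0.08321667]
```

Call:
drive_tool:
  deltas:
    - {"hand":0.6,"offset":[0,0,-4],"angular":[0,0,0]}
    - {"hand":0.6,"offset":[0,0,-8],"angular":[0,0,0]}
    - {"hand":0.6,"offset":[0,0,-11],"angular":[0,0,0]}
    - {"hand":0.6,"offset":[0,0,-13.2],"angular":[0,0,0]}
    - {"hand":0.5,"offset":[0,0,-13.8],"angular":[0,0,0]}
    - {"hand":0,"offset":[0,0,-13.8],"angular":[0,0,0]}
    - {"hand":0,"offset":[0,0,-13.8],"angular":[0,0,0]}
    - {"hand":0,"offset":[0,0,-13.8],"angular":[0,0,0]}
  force: 70

```text
time: 3.2
tool_pos: [0.6393, -0.2212, 0.065]
tcp_rot: [0.556, 3.089, -0.001]
wrist_force: [0.9, 0.0, 0.3]
width: 0.153
```

Call:
drive_tool:
  deltas:
    - {"hand":0,"offset":[0,0,0],"angular":[0,0,0]}
    - {"hand":0,"offset":[0,0,0],"angular":[0,0,0]}

```text
time: 3.45
tool_pos: [0.6393, -0.2212, 0.0649]
tcp_rot: [0.556, 3.089, -0.001]
wrist_force: [1.8, 0.1, 5.0]
width: 0.147
```

Call:
drive_tool:
  deltas:
    - {"hand":0,"offset":[0,0,2],"angular":[0,0,0]}
    - {"hand":0,"offset":[0,0,5],"angular":[0,0,0]}
    - {"hand":0,"offset":[0,0,9],"angular":[0,0,0]}
    - {"hand":0,"offset":[-0.5,2,13],"angular":[0,0,4]}
    - {"hand":0,"offset":[-1.5,6,14],"angular":[0,0,8]}
    - {"hand":0,"offset":[-2.5,10.5,14],"angular":[0,0,14]}
    - {"hand":0,"offset":[-3.5,15,14],"angular":[0,0,20]}
    - {"hand":0,"offset":[-4.6,19.5,14],"angular":[0,0,25]}

```text
time: 4.45
tool_pos: [0.5907, -0.0246, 0.2037]
tcp_rot: [0.13, -3.138, -0.0]
wrist_force: [-0.3, 0.2, -1.0]
width: 0.148
```

Call:
drive_tool:
  deltas:
    - {"hand":0,"offset":[-1,4.5,0],"angular":[0,0,2]}
    - {"hand":0,"offset":[-2,9,0],"angular":[0,0,4]}
    - {"hand":0,"offset":[-3,13,0],"angular":[0,0,5.1]}
    - {"hand":0,"offset":[-3.6,16,0],"angular":[0,0,5.1]}
    - {"hand":0,"offset":[-4.1,17.2,0],"angular":[0,0,5.1]}
    - {"hand":0,"offset":[-4.1,17.2,0],"angular":[0,0,5.1]}

```text
time: 5.2
tool_pos: [0.5503, 0.1462, 0.2034]
tcp_rot: [0.268, -3.13, 0.001]
wrist_force: [0.2, -0.0, -1.1]
width: 0.149
```

Call:
drive_tool:
  deltas:
    - {"hand":0,"offset":[0,0,0],"angular":[-1.2,6.9,0]}
    - {"hand":0,"offset":[0,0,0],"angular":[-2.3,13.8,0]}
    - {"hand":0,"offset":[0,0,-0.5],"angular":[-3.5,20.7,0]}
    - {"hand":0,"offset":[0,0,-1],"angular":[-4.6,27.6,0]}
    - {"hand":0,"offset":[0,0,-2],"angular":[-5.8,34.5,0]}
    - {"hand":0,"offset":[0,0,-4],"angular":[-5.8,34.5,0]}
    - {"hand":0,"offset":[0,0,-5],"angular":[-5.8,34.5,0]}
    - {"hand":0,"offset":[0,0,-5],"angular":[-5.8,34.5,0]}

```text
time: 6.2
tool_pos: [0.55, 0.1456, 0.153]
tcp_rot: [0.213, -2.523, 0.065]
wrist_force: [0.3, 1.0, -0.8]
width: 0.152
```

```bash
python3 - <<'E'
from h import *
import pickle
from scipy.spatial.transform import Rotation as Ro
s=bot.read_state();print(s["tool_pos"],s["tcp_rot"],s["wrist_force"],s["width"],s["q"].round(2))
R=Ro.from_rotvec(s["tcp_rot"]).as_matrix();print(R.round(3).tolist())
D={n:bot.read_camera(n) for n in("top","side")};pickle.dump(D,open("c1.pkl","wb"))
a=D["top"]["frame"][110:230,130:290];b=D["side"]["frame"][90:210,190:350]
cv2.imwrite("pics/c1.png",cv2.convertScaleAbs(np.hstack([cv2.resize(i,(400,300),interpolation=cv2.INTER_CUBIC) for i in(a,b)]),alpha=1.5))
E
```

```text
[0.54999611 0.14563181 0.15300201] [ 0.21337296 -2.5228025   0.06535868] [ 0.25406703  1.02571406 -0.77697425] 0.15240855764533856 [ 0.2   0.54  1.5   0.02  1.72 -1.54]
[[-0.807, -0.168, -0.566], [-0.138, 0.986, -0.095], [0.574, 0.001, -0.819]]
```

View pics/c1.png

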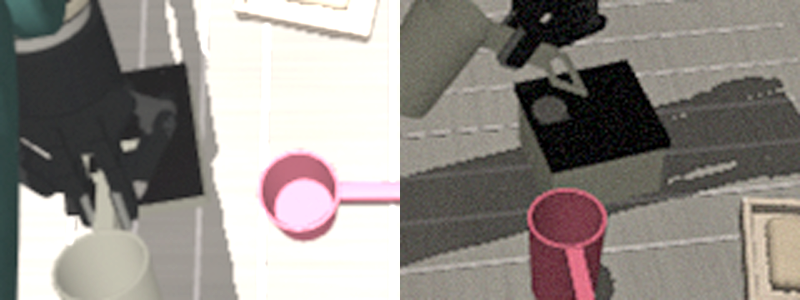

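Left: cup hidden mostly by the gripper. Right: the eye hangs tilted above the lid, just beyond the stud head (side crop, head (550,108), eye tip (583,96)). Checking the model prediction against the images and taking the wrist view.

```bash
cat >> h.py <<'E'
from scipy.spatial.transform import Rotation as Ro
def eye_corners(s,l=.0572,h=.008):
    # frame corners at mid-thickness; tool x = cup x, -tool z = cup z
    R=Ro.from_rotvec(s["tcp_rot"]).as_matrix();x,y,z=R[:,0],R[:,1],-R[:,2]
    return [s["tool_pos"]+x*(-l+a)+y*b+z*h for a,b in((-.019,-.027),(-.019,.027),(.019,.027),(.019,-.027))]
def projf(c,X):
    p=np.array(c["R"])@X+c["t"];th=np.arctan2(np.hypot(*p[:2]),p[2]);K=c["mtx"];r=np.hypot(*p[:2])
    return np.array([K[0,0]*th*p[0]/r+K[0,2],K[1,1]*th*p[1]/r+K[1,2]])
E
python3 - <<'E'
from h import *
import pickle
s=bot.read_state();C=eye_corners(s)
c=pickle.load(open("c1.pkl","rb"))["side"]
o=np.array([190,90]);f=cv2.resize(c["frame"][90:190,190:290],(400,400),interpolation=cv2.INTER_CUBIC)
f=cv2.convertScaleAbs(f,alpha=2)
for p in C: cv2.circle(f,tuple(int(v) for v in (proj(c,p)-o+.5)*4),3,(0,0,255),1)
w=bot.read_camera("wrist");pickle.dump(w,open("w2.pkl","wb"))
g=w["frame"][150:290,170:310].copy();g=cv2.convertScaleAbs(cv2.resize(g,(400,400),interpolation=cv2.INTER_CUBIC),alpha=2)
k=400/140
for p in C: q=(projf(w,p)-[170,150]+.5)*k;cv2.circle(g,tuple(int(v) for v in q),3,(0,0,255),1)
for S in((.5938,.1526,.0845),(.5917,.1517,.0845)):
    q=(projf(w,np.array(S))-[170,150]+.5)*k;cv2.circle(g,tuple(int(v) for v in q),3,(0,255,0),1);print(q)
cv2.imwrite("pics/c2.png",np.hstack([f,g]))
E
```

```text
[233.93423562 468.59247839]
[231.91369885 460.49796285]
```

View pics/c2.png

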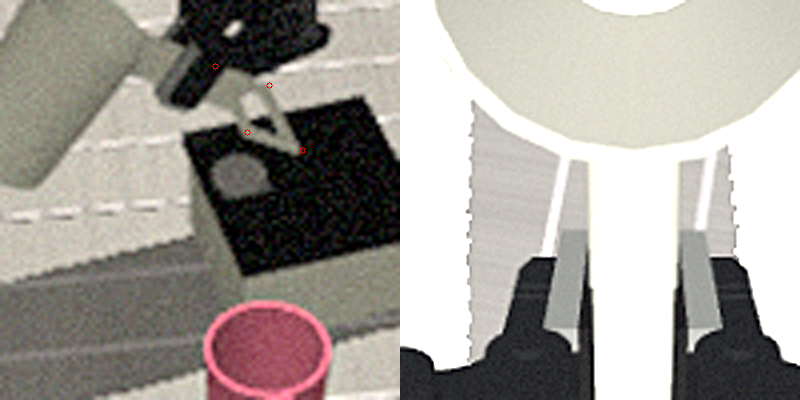

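Call:
drive_tool:
  deltas:
    - {"hand":0,"offset":[0.44,0.08,-0.5],"angular":[0,0,0]}
    - {"hand":0,"offset":[0.44,0.08,-1.5],"angular":[0,0,0]}
    - {"hand":0,"offset":[0.44,0.08,-2.5],"angular":[0,0,0]}
    - {"hand":0,"offset":[0.44,0.08,-3.2],"angular":[0,0,0]}
    - {"hand":0,"offset":[0.44,0.08,-3.5],"angular":[0,0,0]}
    - {"hand":0,"offset":[0.44,0.08,-3.6],"angular":[0,0,0]}

```text
time: 7.1
tool_pos: [0.5552, 0.147, 0.117]
tcp_rot: [0.214, -2.523, 0.065]
wrist_force: [-0.4, -1.2, -2.4]
width: 0.152
```

Call:
drive_tool:
  deltas:
    - {"hand":0,"offset":[0,0,-0.1],"angular":[0,0,0]}
    - {"hand":0,"offset":[0,0,-0.2],"angular":[0,0,0]}
    - {"hand":0,"offset":[0,0,-0.2],"angular":[0,0,0]}

```text
time: 7.48
tool_pos: [0.5554, 0.147, 0.1154]
tcp_rot: [0.214, -2.523, 0.065]
wrist_force: [0.3, 0.4, -0.8]
width: 0.152
```

Call:
drive_tool:
  deltas:
    - {"hand":0,"offset":[0,0,-0.1],"angular":[0,0,0]}
    - {"hand":0,"offset":[0,0,-0.2],"angular":[0,0,0]}
    - {"hand":0,"offset":[0,0,-0.2],"angular":[0,0,0]}

```text
time: 7.85
tool_pos: [0.5552, 0.147, 0.1132]
tcp_rot: [0.214, -2.523, 0.065]
wrist_force: [0.2, -0.5, -0.8]
width: 0.15
```

Call:
drive_tool:
  deltas:
    - {"hand":0,"offset":[0,0,-0.1],"angular":[0,0,0]}
    - {"hand":0,"offset":[0,0,-0.15],"angular":[0,0,0]}
    - {"hand":0,"offset":[0,0,-0.15],"angular":[0,0,0]}

```text
time: 8.22
tool_pos: [0.5553, 0.147, 0.1117]
tcp_rot: [0.214, -2.523, 0.065]
wrist_force: [-0.7, 0.6, -0.3]
width: 0.148
```

Call:
drive_tool:
  deltas:
    - {"hand":0,"offset":[0,0,-0.1],"angular":[0,0,0]}
    - {"hand":0,"offset":[0,0,-0.1],"angular":[0,0,0]}

```text
time: 8.48
tool_pos: [0.5553, 0.147, 0.1107]
tcp_rot: [0.214, -2.523, 0.065]
wrist_force: [0.2, 0.7, -1.4]
width: 0.148
```

Call:
drive_tool:
  deltas:
    - {"hand":0,"offset":[0,0,-0.1],"angular":[0,0,0]}
    - {"hand":0,"offset":[0,0,-0.1],"angular":[0,0,0]}

```text
time: 8.72
tool_pos: [0.5553, 0.147, 0.1097]
tcp_rot: [0.214, -2.523, 0.065]
wrist_force: [-0.2, 0.4, -1.6]
width: 0.146
```

Call:
drive_tool:
  deltas:
    - {"hand":0,"offset":[0,0,-0.1],"angular":[0,0,0]}
    - {"hand":0,"offset":[0,0,-0.1],"angular":[0,0,0]}

```text
time: 8.98
tool_pos: [0.5553, 0.147, 0.1087]
tcp_rot: [0.214, -2.523, 0.065]
wrist_force: [-1.0, -0.8, -1.1]
width: 0.147
```

```bash
python3 - <<'E'
from h import *
s=bot.read_state();print(s["time"],s["tool_pos"],s["wrist_force"],s["torque"]);C=eye_corners(s)
c=bot.read_camera("side")
f=cv2.resize(c["frame"][100:180,210:310],(750,600),interpolation=cv2.INTER_CUBIC)
cv2.imwrite("pics/c3.png",cv2.convertScaleAbs(f,alpha=2))
E
```

```text
8.975 [0.55525429 0.14697404 0.1086772 ] [-1.03837841 -0.80783115 -1.10027958] [ 0.04565701 -0.43306665  0.0015794 ]
```

View pics/c3.png

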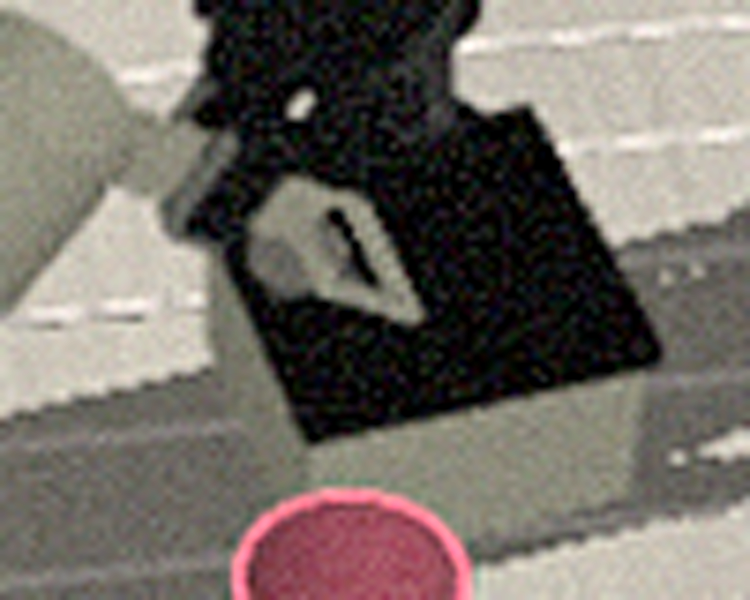

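The eye frame surrounds the far part of the stud head (275,265), with the end bar beyond it. Still no contact force, so I keep feeling downward.

Call:
drive_tool:
  deltas:
    - {"hand":0,"offset":[0,0,-0.1],"angular":[0,0,0]}
    - {"hand":0,"offset":[0,0,-0.1],"angular":[0,0,0]}

```text
time: 9.28
tool_pos: [0.5554, 0.147, 0.108]
tcp_rot: [0.214, -2.523, 0.065]
wrist_force: [-0.3, -0.6, -0.3]
width: 0.148
```

```bash
python3 -c "
from h import *
s=bot.read_state();print(s['tool_pos'],s['wrist_force'],s['torque'])"
```

```text
[0.55539051 0.14700147 0.10803783] [-0.32917735 -0.57663922 -0.27238433] [ 0.03173177 -0.32030207  0.01253033]
```

Call:
drive_tool:
  deltas:
    - {"hand":0,"offset":[0,0,0.15],"angular":[0,0,0]}
    - {"hand":0,"offset":[-0.25,-0.04,0.15],"angular":[0,0,0]}
    - {"hand":0,"offset":[-0.5,-0.08,0.15],"angular":[0,0,0]}
    - {"hand":0,"offset":[-0.75,-0.13,0.15],"angular":[0,0,0]}
    - {"hand":0,"offset":[-0.95,-0.16,0.15],"angular":[0,0,0]}
    - {"hand":0,"offset":[-1.1,-0.18,0.15],"angular":[0,0,0]}
    - {"hand":0,"offset":[-1.1,-0.18,0.15],"angular":[0,0,0]}

```text
time: 10.15
tool_pos: [0.5442, 0.1452, 0.1093]
tcp_rot: [0.214, -2.523, 0.065]
wrist_force: [0.2, -0.2, -1.0]
width: 0.154
```

Call:
drive_tool:
  deltas:
    - {"hand":0,"offset":[-0.1,-0.02,0],"angular":[0,0,0]}
    - {"hand":0,"offset":[-0.2,-0.03,0],"angular":[0,0,0]}
    - {"hand":0,"offset":[-0.2,-0.03,0],"angular":[0,0,0]}

```text
time: 10.52
tool_pos: [0.5423, 0.1449, 0.1093]
tcp_rot: [0.214, -2.523, 0.065]
wrist_force: [-0.6, 0.6, -2.1]
width: 0.15
```

Call:
drive_tool:
  deltas:
    - {"hand":0,"offset":[-0.1,-0.02,0],"angular":[0,0,0]}
    - {"hand":0,"offset":[-0.1,-0.02,0],"angular":[0,0,0]}

```text
time: 10.78
tool_pos: [0.5413, 0.1447, 0.1093]
tcp_rot: [0.214, -2.523, 0.065]
wrist_force: [-0.0, -1.1, -1.6]
width: 0.151
```

Call:
drive_tool:
  deltas:
    - {"hand":0,"offset":[-0.1,-0.02,0],"angular":[0,0,0]}
    - {"hand":0,"offset":[-0.1,-0.02,0],"angular":[0,0,0]}

```text
time: 11.02
tool_pos: [0.5403, 0.1445, 0.1093]
tcp_rot: [0.214, -2.523, 0.065]
wrist_force: [0.5, -0.4, -0.6]
width: 0.147
```

Call:
drive_tool:
  deltas:
    - {"hand":0,"offset":[-0.1,-0.02,0],"angular":[0,0,0]}
    - {"hand":0,"offset":[-0.1,-0.02,0],"angular":[0,0,0]}

```text
time: 11.28
tool_pos: [0.5393, 0.1443, 0.1093]
tcp_rot: [0.214, -2.523, 0.065]
wrist_force: [0.1, -0.3, -1.0]
width: 0.15
```

Call:
drive_tool:
  deltas:
    - {"hand":0,"offset":[-0.1,-0.02,0],"angular":[0,0,0]}
    - {"hand":0,"offset":[-0.1,-0.02,0],"angular":[0,0,0]}

```text
time: 11.52
tool_pos: [0.5382, 0.1441, 0.1093]
tcp_rot: [0.214, -2.523, 0.065]
wrist_force: [-0.1, -1.1, -0.6]
width: 0.147
```

Call:
drive_tool:
  deltas:
    - {"hand":0,"offset":[-0.1,-0.02,0],"angular":[0,0,0]}
    - {"hand":0,"offset":[-0.1,-0.02,0],"angular":[0,0,0]}

```text
time: 11.78
tool_pos: [0.5373, 0.1439, 0.1093]
tcp_rot: [0.214, -2.523, 0.065]
wrist_force: [0.0, 0.5, -0.9]
width: 0.151
```

Call:
drive_tool:
  deltas:
    - {"hand":0,"offset":[-0.1,-0.02,0],"angular":[0,0,0]}
    - {"hand":0,"offset":[-0.1,-0.02,0],"angular":[0,0,0]}

```text
time: 12.02
tool_pos: [0.5367, 0.1438, 0.1093]
tcp_rot: [0.214, -2.524, 0.065]
wrist_force: [1.6, 0.6, -2.0]
width: 0.145
```

Call:
drive_tool:
  deltas:
    - {"hand":0,"offset":[-0.1,-0.02,0],"angular":[0,0,0]}
    - {"hand":0,"offset":[-0.1,-0.02,0],"angular":[0,0,0]}

```text
time: 12.28
tool_pos: [0.5362, 0.1437, 0.1092]
tcp_rot: [0.214, -2.526, 0.065]
wrist_force: [4.9, 0.4, -3.0]
width: 0.147
```

Call:
drive_tool:
  deltas:
    - {"hand":0,"offset":[0.2,0.03,0],"angular":[0,0,0]}
    - {"hand":0,"offset":[0.055,0.01,-0.28],"angular":[0.41,-2.47,0]}
    - {"hand":0,"offset":[-0.08,-0.01,-0.56],"angular":[0.83,-4.93,0]}
    - {"hand":0,"offset":[-0.08,-0.01,-0.56],"angular":[0.83,-4.93,0]}

```text
time: 12.78
tool_pos: [0.534, 0.1434, 0.1039]
tcp_rot: [0.221, -2.61, 0.057]
wrist_force: [2.7, 0.9, -2.5]
width: 0.148
```

Call:
drive_tool:
  deltas:
    - {"hand":0,"offset":[-0.12,-0.02,-0.3],"angular":[0.41,-2.47,0]}
    - {"hand":0,"offset":[-0.23,-0.04,-0.61],"angular":[0.83,-4.93,0]}
    - {"hand":0,"offset":[-0.23,-0.04,-0.61],"angular":[0.83,-4.93,0]}

```text
time: 13.15
tool_pos: [0.5318, 0.143, 0.0978]
tcp_rot: [0.229, -2.696, 0.049]
wrist_force: [2.0, 1.2, -2.0]
width: 0.147
```

Call:
drive_tool:
  deltas:
    - {"hand":0,"offset":[-0.1,-0.02,-0.32],"angular":[0.41,-2.47,0]}
    - {"hand":0,"offset":[-0.18,-0.03,-0.64],"angular":[0.83,-4.93,0]}
    - {"hand":0,"offset":[-0.18,-0.03,-0.64],"angular":[0.83,-4.93,0]}

```text
time: 13.52
tool_pos: [0.5302, 0.1427, 0.0914]
tcp_rot: [0.236, -2.782, 0.04]
wrist_force: [1.2, 0.8, -2.6]
width: 0.151
```

Call:
drive_tool:
  deltas:
    - {"hand":0,"offset":[-0.07,-0.01,-0.32],"angular":[0.41,-2.47,0]}
    - {"hand":0,"offset":[-0.13,-0.02,-0.65],"angular":[0.83,-4.93,0]}
    - {"hand":0,"offset":[-0.13,-0.02,-0.65],"angular":[0.83,-4.93,0]}

```text
time: 13.9
tool_pos: [0.529, 0.1425, 0.0848]
tcp_rot: [0.243, -2.869, 0.031]
wrist_force: [1.8, 0.6, -2.4]
width: 0.148
```

Call:
drive_tool:
  deltas:
    - {"hand":0,"offset":[-0.04,-0.01,-0.33],"angular":[0.41,-2.47,0]}
    - {"hand":0,"offset":[-0.08,-0.01,-0.66],"angular":[0.83,-4.93,0]}
    - {"hand":0,"offset":[-0.08,-0.01,-0.66],"angular":[0.83,-4.93,0]}

```text
time: 14.28
tool_pos: [0.5283, 0.1424, 0.0782]
tcp_rot: [0.251, -2.956, 0.021]
wrist_force: [1.2, -0.5, -2.4]
width: 0.151
```

Call:
drive_tool:
  deltas:
    - {"hand":0,"offset":[-0.02,0,-0.33],"angular":[0.41,-2.47,0]}
    - {"hand":0,"offset":[-0.03,0,-0.65],"angular":[0.83,-4.93,0]}
    - {"hand":0,"offset":[-0.03,0,-0.65],"angular":[0.83,-4.93,0]}

```text
time: 14.65
tool_pos: [0.5282, 0.1424, 0.0718]
tcp_rot: [0.258, -3.043, 0.011]
wrist_force: [2.5, 0.5, -2.5]
width: 0.149
```

```bash
python3 - <<'E'
from h import *
s=bot.read_state();R=Ro.from_rotvec(s["tcp_rot"]).as_matrix()
print(s["tool_pos"],R.round(3).tolist(),s["wrist_force"],np.degrees(np.arcsin(R[2,0])))
c=bot.read_camera("side")
f=cv2.resize(c["frame"][90:190,190:310],(720,600),interpolation=cv2.INTER_CUBIC)
cv2.imwrite("pics/c4.png",cv2.convertScaleAbs(f,alpha=2))
E
```

```text
[0.52816841 0.14239653 0.07181542] [[-0.982, -0.168, -0.087], [-0.168, 0.986, -0.015], [0.088, 0.0, -0.996]] [ 2.5214565   0.53254977 -2.45854248] 5.049771410034821
```

View pics/c4.png

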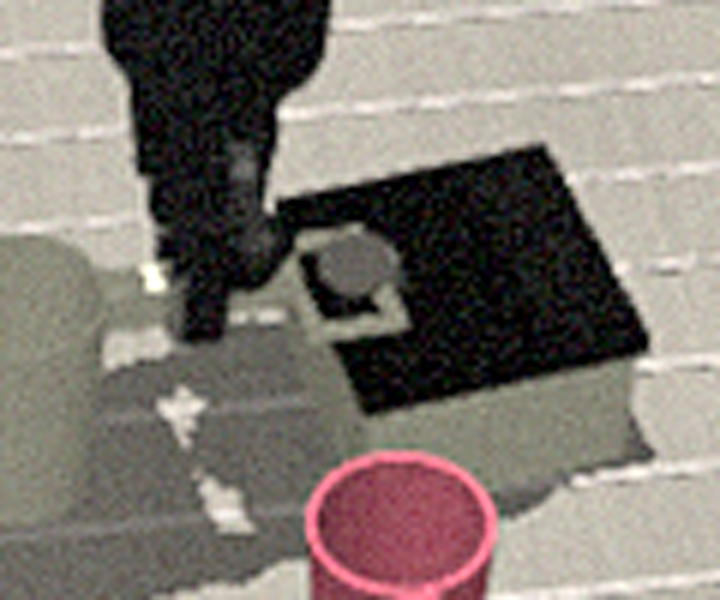

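The head (355,262) is now above the frame, with the end bar hidden beneath its far edge. Finishing the levelling.

Call:
drive_tool:
  deltas:
    - {"hand":0,"offset":[0.04,0.01,-0.33],"angular":[0.41,-2.5,0]}
    - {"hand":0,"offset":[0.09,0.02,-0.63],"angular":[0.83,-5,0]}
    - {"hand":0,"offset":[0.09,0.02,-0.66],"angular":[0.83,-5,0]}
    - {"hand":0,"offset":[0.09,0.02,-0.66],"angular":[0.83,-5,0]}

```text
time: 15.2
tool_pos: [0.5287, 0.1425, 0.065]
tcp_rot: [0.265, -3.129, 0.0]
wrist_force: [1.2, 0.4, -0.8]
width: 0.15
```

```bash
python3 - <<'E'
from h import *
s=bot.read_state();R=Ro.from_rotvec(s["tcp_rot"]).as_matrix()
print(s["tool_pos"],s["wrist_force"],s["torque"],np.degrees(np.arcsin(R[2,:2])))
E
```

```text
[0.5287182  0.14253722 0.06497693] [ 1.1632274   0.41459665 -0.75517037] [ 0.02729244 -0.18807007 -0.02266579] [ 0.05941268 -0.00694967]
```

Call:
drive_tool:
  deltas:
    - {"hand":0,"offset":[0,0,-0.05],"angular":[0,0,0]}
    - {"hand":0,"offset":[0,0,-0.1],"angular":[0,0,0]}
    - {"hand":0,"offset":[0,0,-0.1],"angular":[0,0,0]}

```text
time: 15.58
tool_pos: [0.5292, 0.1426, 0.0647]
tcp_rot: [-0.265, 3.129, -0.0]
wrist_force: [-0.9, -0.3, 4.8]
width: 0.146
```

Call:
drive_tool:
  deltas:
    - {"hand":0,"offset":[0,0,0.06],"angular":[0,0,0]}
    - {"hand":0.25,"offset":[0,0,0.06],"angular":[0,0,0]}
    - {"hand":0.5,"offset":[0,0,0.06],"angular":[0,0,0]}
    - {"hand":0.6,"offset":[0,0,0.06],"angular":[0,0,0]}
    - {"hand":0.6,"offset":[0,0,0.06],"angular":[0,0,0]}
    - {"hand":0.6,"offset":[0,0,0.06],"angular":[0,0,0]}
  force: 20

```text
time: 16.32
tool_pos: [0.5289, 0.1426, 0.0645]
tcp_rot: [-0.265, 3.129, 0.0]
wrist_force: [-0.4, -0.5, -0.2]
width: 0.599
```

Call:
drive_tool:
  deltas:
    - {"hand":0.6,"offset":[0,0,0.5],"angular":[0,0,0]}
    - {"hand":0.6,"offset":[0,0,2],"angular":[0,0,0]}
    - {"hand":0.6,"offset":[0,0,5],"angular":[0,0,0]}
    - {"hand":0.6,"offset":[0,0,9],"angular":[0,0,0]}
    - {"hand":0.6,"offset":[-2,-5,14],"angular":[0,0,0]}
    - {"hand":0.6,"offset":[-3,-10,16],"angular":[0,0,0]}
    - {"hand":0.6,"offset":[-3,-15,16],"angular":[0,0,0]}
    - {"hand":0.6,"offset":[-3,-20,16],"angular":[0,0,0]}

```text
time: 17.32
tool_pos: [0.4993, -0.059, 0.2272]
tcp_rot: [-0.265, 3.125, -0.002]
wrist_force: [0.8, 0.0, -0.8]
width: 0.599
```

```bash
python3 - <<'E'
from h import *
s=bot.read_state();print(s["time"],s["tool_pos"],s["wrist_force"],s["width"])
D=[bot.read_camera(n)["frame"] for n in("top","side")]
cv2.imwrite("pics/c5.png",cv2.convertScaleAbs(np.hstack([cv2.resize(D[0][130:230,120:250],(390,300),interpolation=cv2.INTER_CUBIC),cv2.resize(D[1][100:220,170:326],(390,300),interpolation=cv2.INTER_CUBIC)]),alpha=1.5))
E
```

```text
17.325 [ 0.49934947 -0.05904734  0.22720329] [ 0.7778719   0.00326214 -0.82031855] 0.5989716054401939
```

View pics/c5.png

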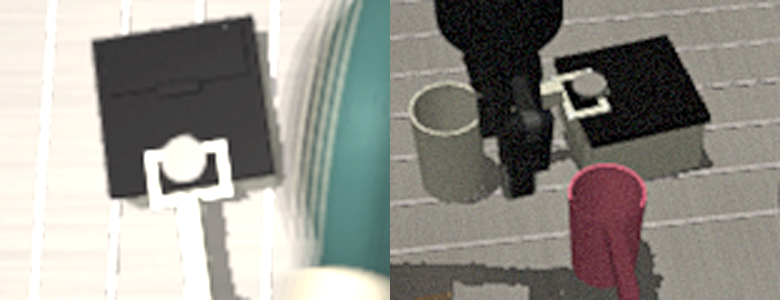

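Call:
drive_tool:
  deltas:
    - {"hand":0.6,"offset":[0,0,0],"angular":[0,0,0]}
    - {"hand":0.6,"offset":[0,0,0],"angular":[0,0,0]}
    - {"hand":0.6,"offset":[0,0,0],"angular":[0,0,0]}

```text
time: 17.8
tool_pos: [0.499, -0.0562, 0.2246]
tcp_rot: [-0.268, 3.129, 0.0]
wrist_force: [0.1, -0.5, 0.8]
width: 0.601
```

```bash
python3 - <<'E'
from h import *
c=bot.read_camera("top")
e=plane(c,189/3+119.6,172/3+129.6,.073);print("eye",e,"to slot",np.hypot(*(e[:2]-[.5963,.1514])))
print(bot.finish_job())
E
```

```text
eye [0.58674471 0.15109896 0.073     ] to slot 0.00956003528579631
the job is handed in; nothing more can be done
None
```

The white cup is buttoned onto the stud and stands upright on the drainboard. I let go, moved the arm clear, and handed the job in at about 18 s. `finish_job` reported no verdict.

I gripped the cup by its handle, tilted it 35°, and brought the end bar down beyond the stud's head until I felt a faint touch on the lid. I then drew it back under the head until it met the stem, with wrist forces of about 5 N at most, and levelled it about that contact.

- **Eye position:** about 9.6 mm from the slot in the last top picture, and about 11 mm by the arm's own position. The limit is 16.5 mm; both estimates agree within the calibration.
- **Fit and height:** the last top and side pictures show the end bar under the head. I did not measure the eye's height separately; it follows from the cup standing on the drainboard, where I felt contact at about 5 N.
- **Angle:** the tool was level within 0.1° just before the cup was set down and released, and the handle is square to the edge within about 1° by the arm's position.
- **Robot and bystanders:** the gripper is open and clear of everything. The arm was kept clear of the soap dish, the clothespin and the pink cups; I did not re-measure where they are.

No check failed.

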